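# Send a bush carrier down the gravity rail

## Robot

A 6-joint arm with a two-finger parallel gripper is mounted at the origin on a cart in front of the work surface, level with it; the furniture and walls round the work are solid. World frame = base frame: x ahead of the robot, y to its left, z up, the work surface at z = 0. Lengths are in m, angles in rad, forces in N, time in s.
With the tool pointing down it reaches from about 0.3 to 1 m from the base axis. Payload 5.1 kg.
Tool frame: the origin (TCP) lies between the finger pads; the fingertips stand robot.tip_extent ahead of it and the grasp point (between the pads) lies 2 mm behind it (robot.tip_extent is the distance from the TCP to the fingertips, in m); z points along the fingers, y is the line along which they close (so a half turn about z gives the same grasp; the last joint's range is limited). The gripper opens to 95 mm and grips with 3 to 60 N. Pads are 20 mm wide; open, the fingers measure 119 mm over their backs; the gripper's body (75 mm by 180 mm) begins 59 mm behind the grasp point.
Start: joints at [1.224, 0.124, 1.65, -0, 1.367, -0.083], TCP at [0.17, 0.627, 0.232] pointing down, gripper open.
Joint ranges: [-2.61, 2.61], [-1.02, 2.33], [0.03, 2.71], [-1.35, 4.49], [0.32, 2.68], [-2.91, 2.91]. Speed limits (rad/s): [2.57, 2.57, 3.14, 3.14, 3.14, 3.14].

## Interface

Orientations are given as a 3x3 rotation matrix whose columns are the frame's x, y, z axes.
In Python, from cell import robot gives the robot as it stands. The module is installed in compiled form; this text tells all that it offers.
- The arm moves only by the shell command python3 -m creep 'ROWS' [OPENING]. ROWS is JSON, a list of rows, each a list of 4 numbers: the shift along the tool's x, y, z in m, then the turn about the tool's z in rad. In form: [[tx, ty, tz, roll], ...]. A call has 1 to 20 rows; each row shifts and turns the commanded pose from where the row before left it, along the tool's axes as they then stand; what a row does not reach is not made up. A row lasts 1/8 s, in which the tool goes at most 62.5 mm and 10.7 degrees, less where a joint would pass 70% of its speed; a pose out of reach is approached as far as the arm can. A call is refused whole if a number of a shift passes 0.0625 or a number of a turn 0.188, either way. A call with a gripper value outside its range is refused whole. OPENING is the closure in counts, from 0 (fully open) to 255 (shut), set as the call begins (- or left out, the last holds). The fingers move at their own pace and stop on an object; the grip force is fixed at half the most. Time passes only in rows, so rows that do not move let the fingers close. It gives the time, the measured TCP pose, the force, the opening and the grip force at its end, in the units of the state.
- robot.read_state(): the state, without advancing time (a new reading comes with each control period).
- robot.camera(name): name is "scene" or "top" or "wrist"; returns the picture (400x640x3 uint8, red, green, blue); there is no depth.
- robot.camera_info(name): a dict with "fx", "fy", "cx", "cy" (pixels), "D" ([k1, k2, p1, p2, k3] as OpenCV has them; the pictures are not rectified), "R" (3x3) and "t" (3): a world point X has camera coordinates R X + t; the wrist camera has in their place "mount" (4x4, takes a point from camera to tool coordinates, whose origin is the TCP and whose axes are the flange's). Camera axes: x right, y down, z forward; pixel columns grow to the right and rows downward; lengths in m; the calibration is good to about 2 mm. A picture is of the moment at which its call begins: read the wrist's pose just before it. camera_info takes no time and is no camera call.
- robot.hand_in(): hands the job in; it is judged then, once.
Trained networks look in the newest picture that a camera, given by its name, has taken for a name from the list of things; names that differ only in an ending like _2 or _b are one class to them, and where a whole thing is asked for, a point or a joint stands for the part that bears it (a point fixed in the world has none). Each returns a list of dicts, best first, with "conf" (0 to 1); they miss things now and then, are a little off and sometimes report something else, mostly with a low value. They report only what shows in the picture. A call takes as long as a camera call.
- robot.find_in(camera, target): "location" ([column, row] in pixels, amid what is visible of it).
- robot.silhouettes(camera, target): "region" (400x640 bool, what is visible of it) and "location" ([column, row] in pixels, amid what is visible of it).
The state is a dict: "t": time; "joint_pos": joint angles; "dq": joint speeds; "joint_torque": joint torques, N m; "eef_pos": TCP position; "tool_rot": TCP orientation; "contact_force": force on the tool from outside, world axes, zero at the start; "ft_torque": the same for the moment, N m; "grip_width": opening from 0.0 (shut) to 1.0 (fully open); "gripper_force": force on a finger pad.
Only numpy, scipy, OpenCV 4.12 (cv2) and the standard library are available. Lean on these libraries where they do the work, as an engineer would, in place of code of your own. Each camera call takes 0.05 s, during which the arm holds its last target. There are 200 camera calls.

## Task

Lift the blue dust cover off the parking cradle and lay it, right way up, on the yellow magazine on the workbench, so that it stays clear of the grit on the bench. Then take the roller carrier with its steel bush by its slanted black handle, reach in under the yellow spark guard from the robot's side and lower its two wheels onto the upper end of the sloping rail before letting go, so that it rolls by itself, untouched, down to the rubber stop and stays there. Leave the tools on the bench alone.

Things in the scene. Friction and masses are not known exactly. Their poses are not given: they have to be found in the camera images.
- rail: Steel flat bar on edge, 8 mm thick, 30 mm high, 420 mm long, sloping 7 degrees. Origin: middle of its top edge; y runs up the slope along the bar, z is square to its top edge, x is level and points away from the robot. A red lip closes the upper end (inner face y = +200 mm). Two 24 mm wide brackets hold its back at y = +150 and -150 mm, z = -15 to -29 mm. The robot's side is open. Fixed.
- rail_stand: Two dark green 30 mm posts that carry the rail. Origin on the bench under the middle of the bar. In the rail's frame the posts' front faces are at x = +80 mm, y = +150 and -150 mm; clamp plates and bolt heads on them reach forward to x = +67 mm. Fixed.
- guard_lip (a point): Middle of the lower edge of the spark guard's front lip; axes as rail, at x = -33 mm, z = +81 mm there. The guard is a yellow sheet over the whole rail, from x = -34 to +40 mm in the rail's frame, held by arms from the posts, its underside at z = +92 mm: nothing can come down from above.
- rail_load (a point): Where carrier_wheels should come when the carrier is hung: on the bar's top edge, 120 mm up-slope of its middle. Axes as rail.
- rail_rest (a point): Where carrier_wheels is when the carrier rests against the stop: on the bar's top edge, 130 mm down-slope of its middle. The red stop's rubber pad has its face 55 mm further down. Axes as rail.
- carrier_wheels (a point): Point of the roller carrier (0.5 kg) midway between its two wheels, where they touch the bar. Axes: x along the axles, away from the handle; y along the bar; z up. Free-turning flanged wheels, 28 mm tread, at y = +32 and -32 mm; flanges reach 6 mm below and 34 mm above this point, with 2.5 mm play each side of the bar. On the rail it starts rolling as soon as it is let go, to about 0.2 m/s.
- carrier_bush (a point): Centre of the turned steel bush (35 mm across, 58 mm long along x) on the carrier's lower pin; x = +19 mm, z = -85 mm from carrier_wheels; the pin's nut ends at x = +56 mm. A plate on the handle side (x = -18 to -12 mm, 110 mm wide, top z = +35 mm, foot z = -115 mm) joins wheels and pin: a hook open to +x. The bar enters it from the side, the carrier lifted 10 to 30 mm.
- carrier_grip (a point): Grasp point on the carrier's black handle: 24 mm wide (along y), 20 mm thick, leaning 35 degrees from vertical, its free end up and toward -x, 33 mm beyond this point. It lies at x = -48 mm, z = +31 mm from carrier_wheels; axes as there. Grip across y, tool leaning along the handle. It starts hung on the cradle's bar.
- cover_grip (a point): Centre of the black grip bar on the blue dust cover: 70 mm long (x), 20 mm wide (y), 22 mm high. The cover (0.13 kg) is a shallow lid 102 x 170 mm (x, y); its top face is 34 mm below this point, its skirt's lower edge 51 mm below. z up. It sits loosely on the cradle, the skirt 14 mm down round the cheeks: lift it straight up 20 mm or more.
- cradle: Dark green steel parking cradle; origin on the bench under the middle of its level bar (8 mm thick, along y, top edge at z = 130 mm). Two cheeks 78 mm to either side, x = -20 to +70 mm, 180 mm high; back wall at x = +66 mm; open toward -x, the robot's side. Once the cover is off, the carrier is freed by lifting it 10 to 25 mm and drawing it out toward -x. Fixed.
- magazine: Yellow folded magazine lying flat on the workbench, 286 mm (x) by 221 mm (y), 7 mm thick; origin at the centre of its underside. Fixed. The cradle is on one side of the bench and the magazine on the other, either way round.
- pliers_1: Red-handled pliers on the bench, 187 mm long. Leave alone.
- angle_offcut: Angle-iron offcut on the bench, 110 mm long, 32 mm high. Leave alone.
- tape_measure: Yellow tape measure standing on the bench, 71 mm long, 64 mm high. Leave alone.
- magnet_square: Red magnetic welding square lying on the bench, 95 mm. Leave alone.
- spanner_17: Combination spanner lying on the bench under the rail, 205 mm long. Leave alone.

How it is judged:
By the outcome, as a careful person would: the job done as asked, in the order asked, and still so for the second after the job is handed in, with the robot touching nothing.
It also fails if it takes over 72 s, if anything falls off the work surface, if the arm or the gripper's body presses on something with over 40 N, if the wrist force passes 120 N, or if a joint passes its speed limit or range.

## Working session

There is one attempt and no reset: what is moved stays moved. The work goes in short steps, Python scripts to look and compute and a shell command to move; the robot and the scene stay as the last step left them, time stands still between calls to the robot, and variables do not carry over. Pictures are saved under pics/ and viewed, at most 10 in all, crops included, and the job is handed in when it is done.

```bash
mkdir -p pics
cat > h.py <<'E'
import numpy as np, cv2
from cell import robot
def ray(cam,uv,st=None):
    c=robot.camera_info(cam); K=np.array([[c["fx"],0,c["cx"]],[0,c["fy"],c["cy"]],[0,0,1.]])
    n=cv2.undistortPoints(np.array([[uv]],float),K,np.array(c["D"],float))[0,0]; d=np.array([n[0],n[1],1])
    if "mount" in c:
        M=np.array(c["mount"]); st=st or robot.read_state(); R=np.array(st["tool_rot"])
        return np.array(st["eef_pos"])+R@M[:3,3], R@M[:3,:3]@d
    R=np.array(c["R"]); return -R.T@np.array(c["t"]), R.T@d
def atz(cam,uv,z,st=None):
    o,d=ray(cam,uv,st); return o+d*(z-o[2])/d[2]
def proj(cam,X,st=None):
    c=robot.camera_info(cam); K=np.array([[c["fx"],0,c["cx"]],[0,c["fy"],c["cy"]],[0,0,1.]])
    X=np.atleast_2d(np.array(X,float))
    if "mount" in c:
        M=np.array(c["mount"]); st=st or robot.read_state(); R=np.array(st["tool_rot"])
        Y=(X-np.array(st["eef_pos"]))@R; Y=(Y-M[:3,3])@M[:3,:3]
    else: Y=X@np.array(c["R"]).T+np.array(c["t"])
    return cv2.projectPoints(Y,np.zeros(3),np.zeros(3),K,np.array(c["D"],float))[0][:,0]
def tri(rays):
    A=0;b=0
    for o,d in rays:
        d=d/np.linalg.norm(d);P=np.eye(3)-np.outer(d,d);A=A+P;b=b+P@o
    return np.linalg.solve(A,b)
def save(cam,n):
    cv2.imwrite(f"pics/{n}.png",robot.camera(cam)[:,:,::-1])
E
cat > a.py <<'E'
from h import *
np.set_printoptions(precision=4,suppress=True)
print(robot.tip_extent, robot.read_state())
for c in("scene","top","wrist"): save(c,c+"0")
for c in ("scene","top"):
    i=robot.camera_info(c); print(c,-np.array(i["R"]).T@np.array(i["t"]), i["fx"], np.array(i["R"])[2])
    for n in ["rail","cover_grip","carrier_grip","cradle","magazine","carrier_bush","rail_stand"]:
        f=robot.find_in(c,n); print(c,n,[(np.round(x["location"]),round(x["conf"],2)) for x in f[:2]])
print(robot.camera_info("wrist")["mount"])
a=cv2.imread("pics/scene0.png");b=cv2.imread("pics/top0.png")
E
python3 a.py
```

```text
0.017 {'t': 0.0, 'joint_pos': array([ 1.2244,  0.1245,  1.6517, -0.    ,  1.3675, -0.0826]), 'dq': array([-0.0009,  0.0004, -0.0018, -0.0015,  0.0009,  0.0001]), 'joint_torque': array([  0.001 , -41.7605, -35.9933,   0.0775,   0.0494,  -0.0002]), 'eef_pos': array([0.1693, 0.6269, 0.2304]), 'tool_rot': array([[-0.9654,  0.2608, -0.0007],
       [ 0.2608,  0.9654, -0.002 ],
       [ 0.0001, -0.0021, -1.    ]]), 'contact_force': array([-0.0602, -0.4386, -0.115 ]), 'ft_torque': array([-0.0506,  0.0277, -0.0299]), 'gripper_force': 0.0, 'grip_width': 0.9980616277200526}
scene [-0.0881 -0.9777  0.7683] 467.41866021707847 [ 0.4917  0.765  -0.416 ]
scene rail [(array([356., 177.]), 0.79)]
scene cover_grip [(array([255., 201.]), 0.74)]
scene carrier_grip [(array([244., 223.]), 0.59)]
scene cradle [(array([261., 239.]), 0.97)]
scene magazine [(array([356., 178.]), 0.73), (array([333., 342.]), 0.61)]
scene carrier_bush [(array([245., 225.]), 0.95)]
scene rail_stand [(array([358., 205.]), 0.9)]
top [0.386  0.005  1.4145] 382.89222685408424 [ 0.1177  0.0072 -0.993 ]
top rail [(array([333., 158.]), 0.73)]
top cover_grip [(array([253., 221.]), 0.8)]
top carrier_grip []
top cradle [(array([282., 242.]), 0.64)]
top magazine [(array([392., 231.]), 0.71), (array([259., 243.]), 0.51)]
top carrier_bush [(array([261., 246.]), 0.52)]
top rail_stand [(array([334., 159.]), 0.6)]
[[-0.0003 -0.9588 -0.2841  0.0808]
 [ 1.     -0.0004  0.      0.0011]
 [-0.0001 -0.2841  0.9588 -0.1528]
 [ 0.      0.      0.      1.    ]]
```

View pics/scene0.png

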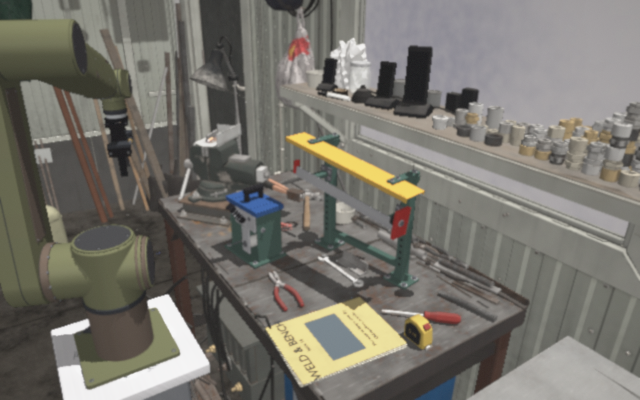

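View pics/top0.png

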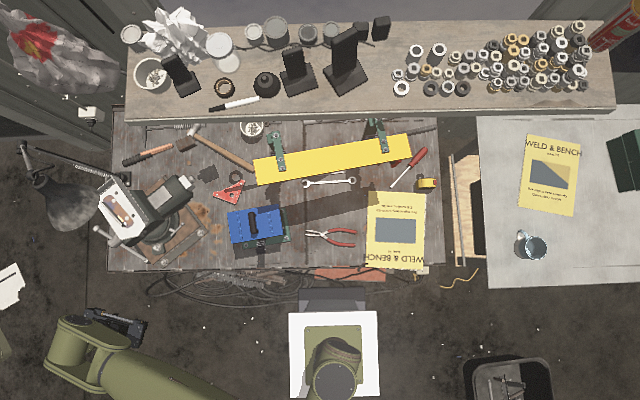

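Top view: the cradle with its blue cover is at (257,226), the bench magazine at (394,230). The magazine at (550,175) is on another table. The guard runs from (253,168) to (412,145). In the scene view, the rail's upper (lip) end is at the left (297,165) and the stop at (400,222).

```bash
cat > b.py <<'E'
from h import *
a=cv2.imread("pics/scene0.png");b=cv2.imread("pics/top0.png")
r=lambda im,x,y,w,h,s: cv2.resize(im[y:y+h,x:x+w],None,fx=s,fy=s,interpolation=cv2.INTER_CUBIC)
A=r(a,215,125,220,165,3); A=A[:, :660]
cv2.imwrite("pics/c1.png",A)
B=r(b,220,110,230,165,3.4); cv2.imwrite("pics/c2.png",B)
E
python3 b.py
```

```text
(no output)
```

View pics/c1.png

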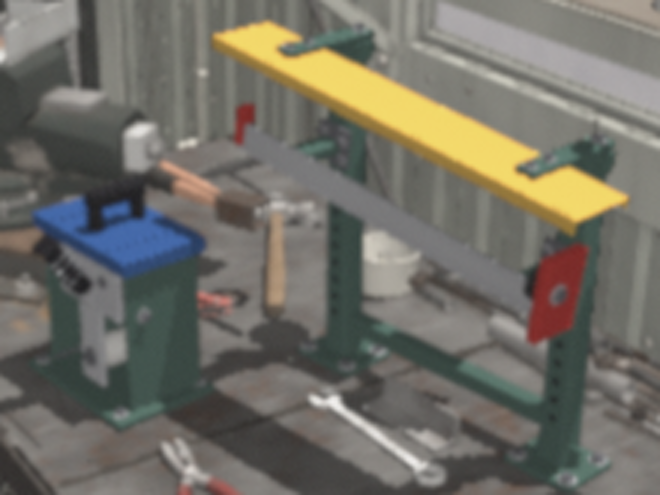

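View pics/c2.png

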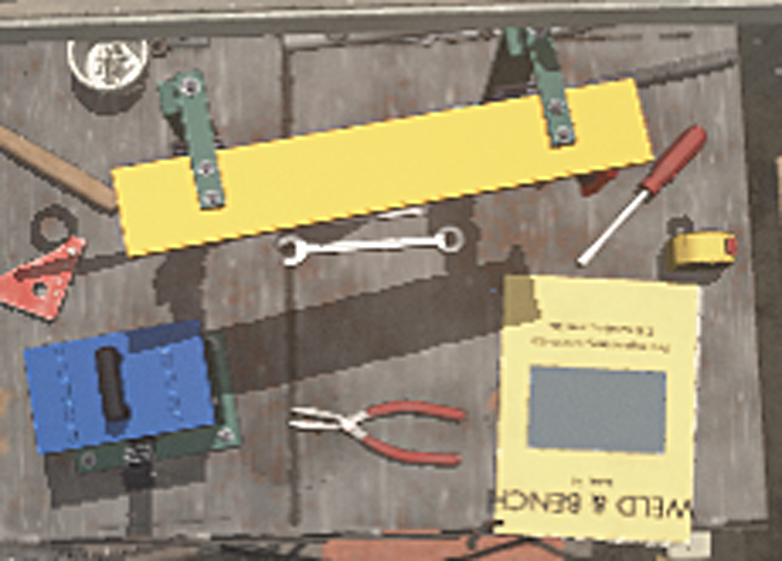

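Scene crop: the carrier hangs in the cradle with its handle toward the robot, the bar slopes down to the right, and the guard covers it. Top crop: the guard, cover and magazine corners are clear enough to fit.

```bash
cat > c.py <<'E'
from h import *
from scipy.optimize import least_squares as LS
from scipy.spatial.transform import Rotation as Ro
np.set_printoptions(precision=4,suppress=True)
S=lambda p:np.array(p)/3+[215,125]-0.33; T=lambda p:np.array(p)/3.4+[220,110]-0.35
def RR(yaw,p=np.radians(7)): return Ro.from_euler("ZX",[yaw,p]).as_matrix()
obs=[("scene",(-.034,1,.081),S((213,45))),("scene",(-.034,-1,.081),S((575,234))),("scene",(-.034,1,.0935),S((213,34))),("scene",(-.034,-1,.0935),S((575,218))),
("scene",(.04,1,.0935),S((270,22))),("scene",(.04,-1,.0935),S((629,198))),
("top",(-.034,1,.0935),T((130,256))),("top",(.04,1,.0935),T((113,170))),("top",(.04,-1,.0935),T((635,79))),("top",(-.034,-1,.0935),T((655,158)))]
def f(v):
    R=RR(v[3]);o=[]
    for c,p,uv in obs:
        q=np.array(p);q[1]*=v[4]; o.append(proj(c,R@q+v[:3])[0]-uv)
    return np.ravel(o)
s=LS(f,[.65,.05,.25,.1,.21]); print("rail",s.x,np.degrees(s.x[3]));print(s.fun.reshape(-1,2))
v=s.x;R=RR(v[3])
print("chk bar top at lip, scene px",proj("scene",R@[-.004,.2,0]+v[:3]),S((255,127)))
for n,p in dict(load=(0,.12,0),rest=(0,-.13,0),lip=(-.033,0,.081)).items(): print(n,R@p+v[:3])
# cover
co=[("top",(.051,.085,-.034),T((24,350))),("top",(.051,-.085,-.034),T((197,320))),("top",(-.051,-.085,-.034),T((216,428))),("top",(-.051,.085,-.034),T((40,455))),
("scene",(-.051,.085,-.034),S((34,215))),("scene",(-.051,-.085,-.034),S((122,268))),("scene",(.051,-.085,-.034),S((205,240)))]
g=lambda v:np.ravel([proj(c,RR(v[3],0)@np.array(p)+v[:3])[0]-uv for c,p,uv in co])
s=LS(g,[.4,.2,.217,.1]); print("cover",s.x,np.degrees(s.x[3]));print(s.fun.reshape(-1,2))
mo=[atz("top",T(p),.007) for p in [(505,275),(702,286),(690,543),(495,535)]]
m=np.mean(mo,0);print("mag",mo,m, np.degrees(np.arctan2(*( (mo[0]-mo[3]+mo[1]-mo[2])[[1,0]]))))
E
python3 c.py
```

```text
rail [ 0.6299 -0.007   0.2626  0.1803  0.2245] 10.328249773621092
[[-0.2488  0.3979]
 [-0.6917 -0.0271]
 [-0.0077  0.1019]
 [ 0.2769  0.707 ]
 [-0.2255 -0.4404]
 [ 0.6241 -0.7159]
 [ 0.0506  0.1156]
 [ 0.1499 -0.4697]
 [-0.1259 -0.4298]
 [-0.0717  0.5293]]
chk bar top at lip, scene px [[296.614 165.626]] [299.67   167.0033]
load [0.6086 0.1102 0.2772]
rest [ 0.6531 -0.1339  0.2467]
lip [ 0.5992 -0.0226  0.343 ]
cover [0.4667 0.2436 0.2127 0.1391] 7.969569920128607
[[ 0.1504 -0.1767]
 [ 0.6161  0.0339]
 [-0.1899 -0.7299]
 [-0.2637 -0.0299]
 [-0.8651 -0.0577]
 [-0.1831  0.0344]
 [ 0.1377  0.0997]]
mag [array([ 0.5891, -0.146 ,  0.007 ]), array([ 0.571 , -0.3609,  0.007 ]), array([ 0.2943, -0.3326,  0.007 ]), array([ 0.309 , -0.1243,  0.007 ])] [ 0.4408 -0.241   0.007 ] -5.128897562969469
```

```bash
cat > go.py <<'E'
import sys; from h import *
# target TCP x y z, closing-axis yaw (deg of tool y dir, mod 180)
x,y,z,a=map(float,sys.argv[1:5]); s=robot.read_state(); R=np.array(s["tool_rot"])
c=np.degrees(np.arctan2(R[1,1],R[0,1])); d=(a-c+90)%180-90; r=-np.radians(d)*(1 if R[2,2]<0 else -1)
from scipy.spatial.transform import Rotation as Ro
R2=R@Ro.from_euler("z",r).as_matrix(); v=np.array([x,y,z])-s["eef_pos"]
np.set_printoptions(precision=4,suppress=True)
print("roll",round(r,4),"rows",abs(r)/.18,"shift before roll",R.T@v,"after",R2.T@v,"rows",abs(v).max()/.06, "pos",s["eef_pos"],"q",s["joint_pos"])
E
python3 go.py .467 .244 .30 98
```

```text
roll -0.4034 rows 2.2412292443975526 shift before roll [-0.3872 -0.2927 -0.0683] after [-0.2412 -0.4212 -0.0683] rows 6.39174452104939 pos [0.1695 0.6275 0.2317] q [ 1.2244  0.1238  1.6503 -0.      1.3675 -0.0826]
```

```bash
python3 -m creep '[[0,0,-0.035,0],[0,0,-0.035,0],[-0.043,-0.0325,0,0],[-0.043,-0.0325,0,0],[-0.043,-0.0325,0,0],[-0.043,-0.0325,0,0],[-0.043,-0.0325,0,0],[-0.043,-0.0325,0,0],[-0.043,-0.0325,0,0],[-0.043,-0.0325,0,0],[-0.043,-0.0325,0,0],[0,0,0,-0.135],[0,0,0,-0.135],[0,0,0,-0.135],[0,0,0,0]]'; python3 go.py .467 .244 .215 98
cat > d.py <<'E'
from h import *
np.set_printoptions(precision=4,suppress=True)
st=robot.read_state(); save("wrist","w1")
for n,z in [("cover_grip",.217),("cover",.183),("carrier_grip",.161)]:
    try:
        for f in robot.find_in("wrist",n)[:2]: print(n,f["location"],f["conf"],atz("wrist",f["location"],z,st))
    except Exception as e: print(n,e)
for m in robot.silhouettes("wrist","cover_grip")[:1]:
    g=m["region"]; c,wh,a=cv2.minAreaRect(np.argwhere(g)[:,::-1].astype(np.float32)); print(c,wh,a)
E
python3 d.py
```

```text
t: 2.72
eef_pos: [0.4669, 0.2441, 0.3017]
tool_rot: [[-0.99, -0.139, 0.0], [-0.139, 0.99, 0.0], [-0.0, 0.0, -1.0]]
contact_force: [-0.0, -1.5, -0.3]
grip_width: 1.0
gripper_force: 0.0
roll -0.0002 rows 0.0009231609877838478 shift before roll [-0.0001 -0.0002  0.0867] after [-0.0001 -0.0002  0.0867] rows 1.44579945167813 pos [0.4669 0.2441 0.3017] q [ 0.3799 -0.1862  1.8364  0.      1.4913 -1.3304]
cover_grip [321.2, 196.7] 0.81 [0.4504 0.2444 0.217 ]
cover_grip [311.3, 117.8] 0.29 [0.3876 0.2276 0.217 ]
cover it knows: angle_offcut, carrier_bush, carrier_grip, carrier_wheels, cover_grip, cradle, guard_lip, magazine, magnet_square, pliers, rail, rail_load, rail_rest, rail_stand, spanner, tape_measure
carrier_grip [312.3, 120.4] 0.63 [0.39   0.2273 0.161 ]
(320.6761474609375, 200.62612915039062) (104.8364486694336, 178.0401611328125) 89.13194274902344
```

View pics/w1.png

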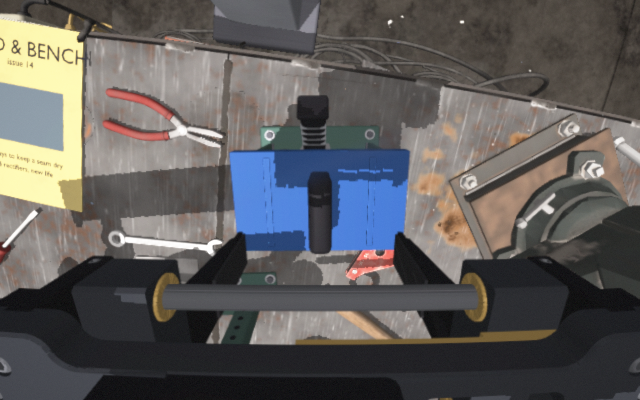

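The wrist view shows the cover at (232–408,150–250), aligned with the tool, and its grip bar at (320,175–253). The carrier handle sticks out at (313,110).

```bash
cat > e.py <<'E'
from h import *
np.set_printoptions(precision=4,suppress=True)
print(np.array([atz("wrist",p,.183) for p in [(231,152),(408,150),(402,250),(240,250)]]))
print(np.array([atz("wrist",p,.228) for p in [(310,173),(331,173)]]))
print(np.array([atz("wrist",p,.19) for p in [(310,252),(331,252)]]))
print("carrier handle end", np.array([atz("wrist",p,.185) for p in [(299,97),(328,97)]]))
print("cradle foot screws z=.01",np.array([atz("wrist",p,.008) for p in [(269,135),(370,134),(270,279)]]))
E
python3 e.py
```

```text
[[0.4283 0.1564 0.183 ]
 [0.4034 0.3198 0.183 ]
 [0.5042 0.3366 0.183 ]
 [0.5274 0.1709 0.183 ]]
[[0.4294 0.2325 0.228 ]
 [0.4271 0.249  0.228 ]]
[[0.516  0.2426 0.19  ]
 [0.5131 0.2635 0.19  ]]
carrier handle end [[0.3715 0.2137 0.185 ]
 [0.3679 0.239  0.185 ]]
cradle foot screws z=.01 [[0.4215 0.1619 0.008 ]
 [0.3988 0.3125 0.008 ]
 [0.6663 0.1856 0.008 ]]
```

```bash
python3 -m creep '[[0,0,0.03,0],[0,0.001,0.03,0],[0,0,0.0265,0],[0,0,0,0]]'; python3 -m creep '[[0,0,0,0],[0,0,0,0],[0,0,0,0],[0,0,0,0],[0,0,0,0],[0,0,0,0]]' 255;  python3 -m creep '[[0,0,-0.02,0],[0,0,-0.04,0],[0,0,-0.06,0],[0,0,-0.04,0]]';python3 go.py .44 -.241 .375 82
```

```text
t: 3.42
eef_pos: [0.4652, 0.2447, 0.2126]
tool_rot: [[-0.99, -0.14, -0.005], [-0.14, 0.99, -0.002], [0.005, -0.001, -1.0]]
contact_force: [0.5, -0.1, 0.9]
grip_width: 0.998
gripper_force: 0.0
t: 4.18
eef_pos: [0.4667, 0.2452, 0.2151]
tool_rot: [[-0.99, -0.141, -0.0], [-0.141, 0.99, -0.0], [0.0, -0.0, -1.0]]
contact_force: [-0.1, 0.4, 0.3]
grip_width: 0.427
gripper_force: 0.0
t: 4.68
eef_pos: [0.4671, 0.2454, 0.3803]
tool_rot: [[-0.99, -0.141, 0.005], [-0.141, 0.99, 0.002], [-0.005, 0.001, -1.0]]
contact_force: [-0.1, 0.8, 0.0]
grip_width: 0.025
gripper_force: 0.0
roll 0.2809 rows 1.5602846365709235 shift before roll [ 0.0953 -0.4777  0.0042] after [-0.0408 -0.4854  0.0042] rows 8.10600415726216 pos [0.4671 0.2454 0.3803] q [ 0.3819 -0.2025  1.722  -0.      1.617  -1.3301]
```

The fingers are slow and hadn't closed when I lifted. I'll reopen and check that the cover was not disturbed.

```bash
python3 -m creep '[[0,0,0.03,0],[0,0,0.03,0],[0,0,0,0],[0,0,0,0],[0,0,0,0],[0,0,0,0],[0,0,0,0],[0,0,0,0],[0,0,0,0],[0,0,0,0]]' 0; sed -i 's/"w1"/"w2"/' d.py; python3 d.py
python3 - <<'E'
from h import *
im=cv2.cvtColor(cv2.imread("pics/w2.png"),cv2.COLOR_BGR2HSV); m=cv2.inRange(im,(105,150,60),(125,255,255))
n,l,s,c=cv2.connectedComponentsWithStats(m); i=1+s[1:,4].argmax(); p=np.argwhere(l==i)[:,::-1].astype(np.float32)
print(s[i],cv2.boxPoints(cv2.minAreaRect(p)))
print(proj("wrist",np.array([[.4283,.1564,.183],[.4034,.3198,.183],[.5042,.3366,.183],[.5274,.1709,.183]])))
E
```

```text
t: 5.92
eef_pos: [0.4667, 0.2452, 0.3151]
tool_rot: [[-0.99, -0.141, -0.0], [-0.141, 0.99, -0.0], [0.0, -0.0, -1.0]]
contact_force: [0.1, 0.6, 0.9]
grip_width: 0.985
gripper_force: 0.0
cover_grip [320.5, 193.8] 0.89 [0.4512 0.245  0.217 ]
cover_grip [42.7, 112.7] 0.39 [ 0.4122 -0.0064  0.217 ]
cover it knows: angle_offcut, carrier_bush, carrier_grip, carrier_wheels, cover_grip, cradle, guard_lip, magazine, magnet_square, pliers, rail, rail_load, rail_rest, rail_stand, spanner, tape_measure
carrier_grip [312.3, 119.0] 0.88 [0.3886 0.2277 0.161 ]
(318.5, 197.0) (100.0, 171.0) 90.0
[  233   148   170    97 13529] [[233. 148.]
 [402. 148.]
 [402. 244.]
 [233. 244.]]
[[234.17583435 150.38760425]
 [403.10341833 148.61532077]
 [397.71084567 244.67860317]
 [242.29907299 244.42405853]]
```

Cover unmoved. I'll grip again and wait for the fingers to close.

```bash
python3 -m creep '[[0,0,0.05,0],[0,0,0.05,0],[0,0,0,0]]' 130; python3 -m creep '[[0,0,0,0],[0,0,0,0],[0,0,0,0],[0,0,0,0],[0,0,0,0],[0,0,0,0],[0,0,0,0],[0,0,0,0]]' 255;  python3 -m creep '[[0,0,0,0]]'
```

```text
t: 6.5
eef_pos: [0.464, 0.2441, 0.2104]
tool_rot: [[-0.99, -0.141, -0.009], [-0.141, 0.99, -0.004], [0.009, -0.002, -1.0]]
contact_force: [-0.2, 0.3, 0.3]
grip_width: 0.745
gripper_force: 0.0
t: 7.5
eef_pos: [0.4669, 0.2452, 0.2155]
tool_rot: [[-0.99, -0.141, 0.0], [-0.141, 0.99, -0.0], [-0.0, -0.0, -1.0]]
contact_force: [-0.5, -0.9, 2.4]
grip_width: 0.209
gripper_force: 30.0
t: 7.62
eef_pos: [0.4668, 0.2452, 0.2155]
tool_rot: [[-0.99, -0.141, 0.0], [-0.141, 0.99, -0.0], [-0.0, -0.0, -1.0]]
contact_force: [-0.7, -1.2, 3.1]
grip_width: 0.207
gripper_force: 30.0
```

```bash
python3 -m creep '[[0,0,-0.02,0],[0,0,-0.03,0],[0,0,-0.05,0],[0,0,-0.05,0],[0,0,0,0.12],[0,0,0,0.11],[-0.002,-0.055,0,0],[-0.002,-0.055,0,0],[-0.002,-0.055,0,0],[-0.002,-0.055,0,0],[-0.002,-0.055,0,0],[-0.002,-0.055,0,0],[-0.002,-0.055,0,0],[-0.002,-0.055,0,0],[0,-0.04,0,0],[0,0,0,0]]';python3 go.py .435 -.241 .057 85; sed -i 's/"w2"/"w3"/' d.py
```

```text
t: 9.62
eef_pos: [0.4395, -0.2363, 0.3653]
tool_rot: [[-0.996, 0.093, -0.001], [0.093, 0.996, 0.0], [0.001, 0.0, -1.0]]
contact_force: [0.8, 0.2, -1.2]
grip_width: 0.208
gripper_force: 30.0
roll -0.0055 rows 0.03062450869793487 shift before roll [ 0.0039 -0.0052  0.3083] after [ 0.0039 -0.0052  0.3083] rows 5.138196207352664 pos [ 0.4395 -0.2363  0.3653] q [-0.6009 -0.2637  1.7972  0.0001  1.6088 -2.0789]
```

```bash
python3 -m creep '[[0,0,0.05,0],[0,0,0.05,0],[0,-0.005,0.05,0],[0,0,0.05,0],[0,0,0.05,0],[0,0,0.03,0],[0,0,0.013,0],[0,0,0,0],[0,0,0.007,0],[0,0,0.005,0],[0,0,0.003,0],[0,0,0,0]]'
```

```text
t: 11.12
eef_pos: [0.4396, -0.2393, 0.0571]
tool_rot: [[-0.996, 0.089, -0.0], [0.089, 0.996, 0.0], [0.0, 0.0, -1.0]]
contact_force: [-0.2, 0.5, -1.2]
grip_width: 0.208
gripper_force: 30.0
```

```bash
python3 -m creep '[[0,0,0.002,0],[0,0,0,0]]';python3 -m creep '[[0,0,0,0],[0,0,0,0],[0,0,0,0],[0,0,0,0]]' 60; python3 -m creep '[[0,0,-0.02,0],[0,0,-0.06,0],[0,0,-0.06,0],[0,0,-0.06,0],[0,0,-0.06,0],[0,0,-0.06,0]]' 0
python3 - <<'E'
from h import *
im=robot.camera("top")[110:290,220:450,::-1]; cv2.imwrite("pics/t2.png",cv2.resize(im,None,fx=3.4,fy=3.3))
E
```

```text
t: 11.38
eef_pos: [0.44, -0.2396, 0.0561]
tool_rot: [[-0.996, 0.089, 0.0], [0.089, 0.996, -0.0], [-0.0, -0.0, -1.0]]
contact_force: [-2.0, 1.0, 4.3]
grip_width: 0.208
gripper_force: 30.0
t: 11.88
eef_pos: [0.4396, -0.2393, 0.055]
tool_rot: [[-0.996, 0.089, -0.0], [0.089, 0.996, 0.0], [0.0, 0.0, -1.0]]
contact_force: [-0.3, -0.9, 0.3]
grip_width: 0.573
gripper_force: 0.0
t: 12.62
eef_pos: [0.4394, -0.2391, 0.3772]
tool_rot: [[-0.996, 0.089, 0.0], [0.089, 0.996, -0.0], [-0.0, -0.0, -1.0]]
contact_force: [0.7, -0.2, -0.2]
grip_width: 0.996
gripper_force: 0.0
```

View pics/t2.png

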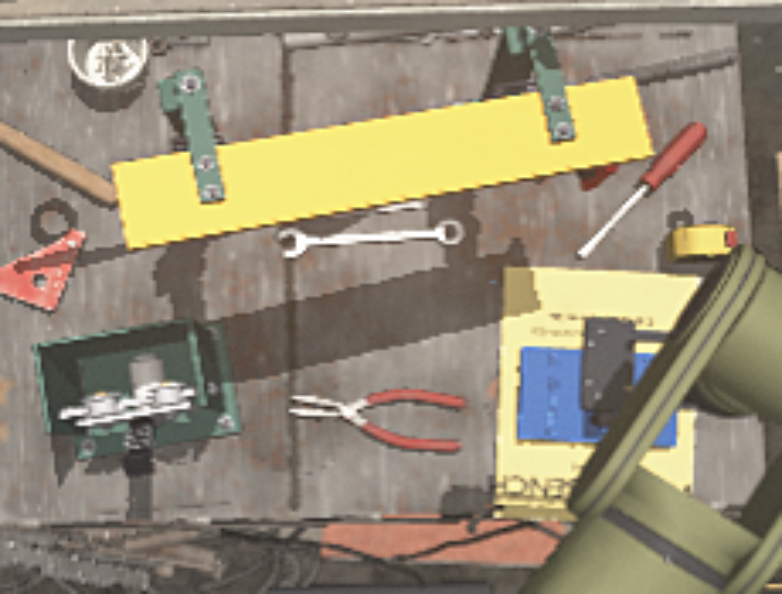

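The cover lies flat on the magazine, and the cradle is open with the carrier standing at (140,410). The moves offer no tilt, so I'll test high up, clear of everything, whether the reach limit lets the tool lean.

```bash
python3 -m creep '[[0,0,-0.06,0],[0,0,-0.06,0],[0,0,-0.06,0],[0,0,-0.06,0],[0,0,-0.06,0],[0,0,-0.06,0],[0,0,-0.06,0],[0,0,-0.06,0],[0,0,-0.06,0],[0,0,-0.06,0],[0,0,-0.06,0]]'; python3 go.py .4 -.24 .4 85
```

```text
t: 14.05
eef_pos: [0.4143, -0.2268, 0.9114]
tool_rot: [[-0.995, 0.089, 0.04], [0.088, 0.996, -0.024], [-0.042, -0.02, -0.999]]
contact_force: [0.4, -0.5, 0.0]
grip_width: 1.002
gripper_force: 0.0
roll -0.0021 rows 0.011770856804809519 shift before roll [ 0.0348 -0.004   0.5105] after [ 0.0348 -0.0039  0.5105] rows 8.52281166154785 pos [ 0.4143 -0.2268  0.9114] q [-0.6168  0.3842  0.032   0.0084  2.6783 -2.0911]
```

```bash
python3 -m creep '[[0,0,-0.06,0],[0,0,-0.06,0],[0,0,-0.06,0],[0,0,-0.06,0],[0,0,-0.06,0],[0,0,-0.06,0]]'; python3 go.py .4 -.24 .4 85;python3 -m creep '[[0,0,0.03,0],[0,0,0,0]]'; python3 go.py .4 -.24 .4 85
```

```text
t: 14.8
eef_pos: [0.304, -0.1625, 0.9841]
tool_rot: [[-0.977, 0.099, 0.191], [0.077, 0.99, -0.12], [-0.201, -0.103, -0.974]]
contact_force: [0.1, 0.0, -0.5]
grip_width: 1.003
gripper_force: 0.0
roll -0.0122 rows 0.06759311426898956 shift before roll [ 0.0177 -0.0071  0.5967] after [ 0.0178 -0.0069  0.5967] rows 9.735727615767164 pos [ 0.304  -0.1625  0.9841] q [-0.6661  0.2093  0.0252  0.0528  2.68   -2.0981]
t: 15.05
eef_pos: [0.3111, -0.1672, 0.9619]
tool_rot: [[-0.978, 0.098, 0.183], [0.078, 0.99, -0.113], [-0.192, -0.097, -0.977]]
contact_force: [0.9, -0.0, 0.3]
grip_width: 1.001
gripper_force: 0.0
roll -0.0115 rows 0.06363499858546 shift before roll [ 0.0154 -0.0091  0.5732] after [ 0.0155 -0.0089  0.5732] rows 9.364696085593089 pos [ 0.3111 -0.1672  0.9619] q [-0.664   0.0595  0.3123  0.0422  2.5537 -2.1079]
```

The lean persists after backing off, so I can build up the 35° handle lean at the wrist limit. I'll fit the planar kinematics to plan it without going past a joint range.

```bash
cat > k.py <<'E'
import numpy as np; from scipy.optimize import least_squares as LS
D=np.array([(.1245,1.6517,1.3675,.6494,.2304),(-.1862,1.8364,1.4913,.5269,.3017),(-.2025,1.722,1.617,.5276,.3803),(-.2637,1.7972,1.6088,.4989,.3653),(.3842,.032,2.6783,.4723,.9114),(.2093,.0252,2.68,.3447,.9841),(.0595,.3123,2.5537,.353,.9619)])
def fk(v,j2,j3,j5):
    a,h,L1,L2,Lt,off=v; b=j2+j3;t=b+j5
    return np.array([a+L1*np.sin(j2)+L2*np.sin(b)+off*np.cos(b)+Lt*np.sin(t),h+L1*np.cos(j2)+L2*np.cos(b)-off*np.sin(b)+Lt*np.cos(t)])
V=LS(lambda v:np.ravel([fk(v,*d[:3])-d[3:] for d in D]),[0,.1,.5,.5,.3,0])
v=V.x
if __name__=="__main__":
    print(v.round(4),V.fun.round(4))
    # lean35 poses (j5 = 2.65) and where
    for lean in (15,25,35):
      for j2 in (-.9,-.6,-.3,-.1):
        j3=np.pi-np.radians(lean)-2.68-j2
        if j3>.06: print(lean,j2,round(j3,2),fk(v,j2,j3,2.68).round(3))
    for P in [(.45,.17),(.60,.33)]:
        s=LS(lambda q:np.r_[fk(v,*q)-P,sum(q)-np.pi+.61],[0,1.7,.9]); print(P,s.x.round(3),s.cost)
E
python3 k.py
```

```text
[0.0029 0.2334 0.4514 0.6127 0.284  0.0428] [ 0.0001  0.     -0.0001  0.      0.0001 -0.      0.     -0.     -0.
 -0.0001 -0.0001  0.0001  0.0001 -0.    ]
15 -0.9 1.1 [-0.114  0.832]
15 -0.6 0.8 [-0.015  0.924]
15 -0.3 0.5 [0.107 0.982]
15 -0.1 0.3 [0.195 1.   ]
25 -0.9 0.93 [-0.172  0.868]
25 -0.6 0.63 [-0.074  0.96 ]
25 -0.3 0.33 [0.048 1.019]
25 -0.1 0.13 [0.136 1.037]
35 -0.9 0.75 [-0.237  0.894]
35 -0.6 0.45 [-0.138  0.986]
35 -0.3 0.15 [-0.016  1.044]
(0.45, 0.17) [-0.753  2.517  0.767] 1.305412264489179e-27
(0.6, 0.33) [-0.395  2.038  0.888] 1.1228814081414472e-24
```

```bash
python3 go.py .40 .25 .80 85; python3 go.py .1 .40 .90 85;python3 go.py -.007 .288 .987 85
```

```text
roll -0.0115 rows 0.06363499858546 shift before roll [-0.0233  0.4376  0.127 ] after [-0.0283  0.4373  0.127 ] rows 6.953245327295264 pos [ 0.3111 -0.1672  0.9619] q [-0.664   0.0595  0.3123  0.0422  2.5537 -2.1079]
roll -0.0115 rows 0.06363499858546 shift before roll [ 0.2627  0.5471 -0.0425] after [ 0.2564  0.55   -0.0425] rows 9.453245327295264 pos [ 0.3111 -0.1672  0.9619] q [-0.664   0.0595  0.3123  0.0422  2.5537 -2.1079]
roll -0.0115 rows 0.06363499858546 shift before roll [ 0.3419  0.4172 -0.1343] after [ 0.3371  0.4211 -0.1343] rows 7.5865786606285965 pos [ 0.3111 -0.1672  0.9619] q [-0.664   0.0595  0.3123  0.0422  2.5537 -2.1079]
```

```bash
python3 -m creep '[[-0.003,0.055,0.016,0],[-0.003,0.055,0.016,0],[-0.003,0.055,0.016,0],[-0.003,0.055,0.016,0],[-0.003,0.055,0.016,0],[-0.003,0.055,0.016,0],[-0.003,0.055,0.016,0],[-0.003,0.055,0.016,0],[0.048,0.018,-0.028,0],[0.048,0.018,-0.028,0],[0.048,0.018,-0.028,0],[0.048,0.018,-0.028,0],[0.048,0.018,-0.028,0],[0.048,0.018,-0.028,0],[0,0,0,0]]'; python3 go.py -.007 .288 .987 85
```

```text
t: 16.92
eef_pos: [0.0967, 0.404, 0.8962]
tool_rot: [[-0.978, 0.093, 0.189], [0.072, 0.991, -0.115], [-0.198, -0.099, -0.975]]
contact_force: [1.2, 0.5, 0.1]
grip_width: 1.001
gripper_force: 0.0
roll -0.0059 rows 0.03269660496455099 shift before roll [ 0.0751 -0.1335 -0.0948] after [ 0.0759 -0.1331 -0.0948] rows 1.9337561192672539 pos [0.0967 0.404  0.8962] q [ 1.3461  0.1544  0.4127 -0.4245  2.6064 -0.5047]
```

```bash
python3 -m creep '[[0.0125,-0.022,-0.016,0],[0.0125,-0.022,-0.016,0],[0.0125,-0.022,-0.016,0],[0.0125,-0.022,-0.016,0],[0.0125,-0.022,-0.016,0],[0.0125,-0.022,-0.016,0],[0,0,0,0]]'; python3 go.py -.007 .288 .987 85
```

```text
t: 17.8
eef_pos: [0.0071, 0.2792, 0.9326]
tool_rot: [[-0.973, 0.088, 0.214], [0.076, 0.995, -0.065], [-0.219, -0.047, -0.975]]
contact_force: [0.5, -0.6, -0.4]
grip_width: 1.004
gripper_force: 0.0
roll -0.0014 rows 0.00750915909586977 shift before roll [ 0.0025  0.005  -0.0566] after [ 0.0025  0.005  -0.0566] rows 0.9063492324775879 pos [0.0071 0.2792 0.9326] q [ 1.565  -0.0476  0.523  -0.5044  2.6809 -0.3744]
```

```bash
python3 -m creep '[[0.004,-0.004,-0.016,0],[0.004,-0.004,-0.016,0],[0.004,-0.004,-0.016,0],[0.004,-0.004,-0.016,0],[0.004,-0.004,-0.016,0],[0,0,0,0]]'; python3 go.py -.007 .288 .987 85
```

```text
t: 18.55
eef_pos: [-0.0148, 0.2721, 0.9446]
tool_rot: [[-0.968, 0.075, 0.239], [0.073, 0.997, -0.018], [-0.239, 0.0, -0.971]]
contact_force: [0.2, 0.5, -0.1]
grip_width: 0.999
gripper_force: 0.0
roll 0.012 rows 0.06652120929768202 shift before roll [-0.0165  0.0165 -0.0396] after [-0.0163  0.0167 -0.0396] rows 0.7070419163554239 pos [-0.0148  0.2721  0.9446] q [ 1.6665 -0.0365  0.4772 -0.5582  2.6801 -0.3338]
```

```bash
python3 -m creep '[[0,-0.008,-0.022,0],[0,-0.008,-0.022,0],[0,-0.008,-0.022,0],[0,-0.008,-0.022,0],[0,-0.008,-0.022,0],[0,-0.008,-0.022,0],[0,-0.008,-0.022,0],[0,-0.008,-0.022,0],[0,0,0,0]]'; python3 go.py -.007 .288 .987 85
```

```text
t: 19.68
eef_pos: [-0.0231, 0.2156, 0.9809]
tool_rot: [[-0.957, 0.044, 0.288], [0.075, 0.992, 0.098], [-0.282, 0.116, -0.952]]
contact_force: [-0.2, -0.6, -0.4]
grip_width: 1.003
gripper_force: 0.0
roll 0.0429 rows 0.23806666204188642 shift before roll [-0.0117  0.0732  0.006 ] after [-0.0086  0.0737  0.006 ] rows 1.2061644822136264 pos [-0.0231  0.2156  0.9809] q [ 1.8162 -0.0586  0.3807 -0.7503  2.6802 -0.3931]
```

```bash
python3 -m creep '[[-0.010,-0.003,-0.008,0],[-0.010,-0.003,-0.008,0],[-0.010,-0.003,-0.008,0],[-0.010,-0.003,-0.008,0],[-0.010,-0.003,-0.008,0],[-0.010,-0.003,-0.008,0],[0,0,0,0]]'; python3 go.py .04 .204 1.014 85
```

```text
t: 20.55
eef_pos: [0.0299, 0.1923, 1.0048]
tool_rot: [[-0.951, 0.039, 0.306], [0.08, 0.989, 0.122], [-0.298, 0.14, -0.944]]
contact_force: [0.6, -0.7, 0.5]
grip_width: 1.003
gripper_force: 0.0
roll 0.0481 rows 0.2674100326773206 shift before roll [-0.0114  0.0132 -0.0042] after [-0.0108  0.0138 -0.0042] rows 0.19447086896817226 pos [0.0299 0.1923 1.0048] q [ 1.5757 -0.0345  0.2535 -0.7603  2.68   -0.6596]
```

```bash
python3 -m creep '[[-0.002,-0.010,-0.006,0],[-0.002,-0.010,-0.006,0],[-0.002,-0.010,-0.006,0],[-0.002,-0.010,-0.006,0],[-0.002,-0.010,-0.006,0],[0,0,0,0]]'; python3 go.py .04 .204 1.014 85
```

```text
t: 21.3
eef_pos: [0.0346, 0.1382, 1.0083]
tool_rot: [[-0.948, 0.033, 0.318], [0.08, 0.987, 0.138], [-0.309, 0.156, -0.938]]
contact_force: [-1.5, -0.2, 0.6]
grip_width: 1.0
gripper_force: 0.0
roll 0.0542 rows 0.3013855274649583 shift before roll [-0.0016  0.066   0.0055] after [0.002  0.066  0.0055] rows 1.0960616903890954 pos [0.0346 0.1382 1.0083] q [ 1.5625 -0.1247  0.3125 -0.7904  2.6802 -0.7095]
```

The lean is now about 20°, enough for clearance under the guard if I grip near the handle's end. Most of the rail's pitch is included too. Next, to the cradle.

```bash
python3 go.py .35 .2 .65 98;python3 go.py .325 .206 .36 98
```

```text
roll -0.1726 rows 0.9591300434198353 shift before roll [-0.1832  0.0153  0.4449] after [-0.1831 -0.0164  0.4449] rows 5.97233735914615 pos [0.0346 0.1382 1.0083] q [ 1.5625 -0.1247  0.3125 -0.7904  2.6802 -0.7095]
roll -0.1726 rows 0.9591300434198353 shift before roll [-0.0694 -0.0249  0.7098] after [-0.0641 -0.0364  0.7098] rows 10.805670692479485 pos [0.0346 0.1382 1.0083] q [ 1.5625 -0.1247  0.3125 -0.7904  2.6802 -0.7095]
```

```bash
python3 -m creep '[[-0.0203,0.0017,0.0494,0],[-0.0203,0.0017,0.0494,0],[-0.0203,0.0017,0.0494,0],[-0.0203,0.0017,0.0494,0],[-0.0203,0.0017,0.0494,0],[-0.0203,0.0017,0.0494,0],[-0.0203,0.0017,0.0494,0],[-0.0203,0.0017,0.0494,0],[-0.0203,0.0017,0.0494,0],[0.0228,-0.008,0.053,0],[0.0228,-0.008,0.053,0],[0.0228,-0.008,0.053,0],[0.0228,-0.008,0.053,0],[0.0228,-0.008,0.053,0],[0,0,0,-0.1726],[0,0,0,0]]'; python3 go.py .348 .217 .286 98
cat > e2.py <<'E'
import sys; from h import *
np.set_printoptions(precision=4,suppress=True)
st=robot.read_state(); print(st["eef_pos"],st["tool_rot"]); save("wrist",sys.argv[1])
for n,z in [("carrier_grip",.161),("carrier_wheels",.13),("carrier_bush",.05),("cradle",.1)]:
    for f in robot.find_in("wrist",n)[:2]: print(n,f["location"],f["conf"],atz("wrist",f["location"],z,st))
E
python3 e2.py w4
```

```text
t: 23.3
eef_pos: [0.3102, 0.1981, 0.3902]
tool_rot: [[-0.936, -0.132, 0.326], [-0.096, 0.987, 0.127], [-0.338, 0.088, -0.937]]
contact_force: [-0.8, 0.5, 0.2]
grip_width: 0.999
gripper_force: 0.0
roll -0.0063 rows 0.034944220242853 shift before roll [-0.002   0.0045  0.1123] after [-0.002   0.0045  0.1123] rows 1.736282358694242 pos [0.3102 0.1981 0.3902] q [ 0.4403 -0.8296  2.1359 -0.0242  1.4792 -1.2506]
[0.3102 0.1981 0.3902] [[-0.9362 -0.1324  0.3256]
 [-0.0956  0.9873  0.1268]
 [-0.3382  0.0876 -0.937 ]]
carrier_grip [312.3, 190.6] 0.98 [0.4111 0.2224 0.161 ]
carrier_wheels [315.1, 189.6] 0.96 [0.4292 0.2311 0.13  ]
carrier_bush [314.4, 190.0] 0.8 [0.4822 0.2423 0.05  ]
cradle [325.7, 210.0] 0.96 [0.4905 0.26   0.1   ]
```

View pics/w4.png

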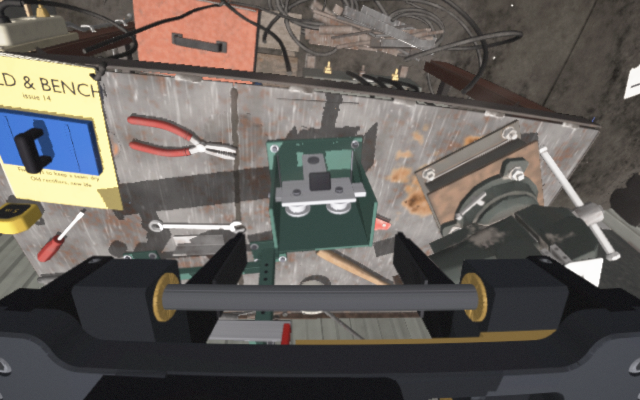

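The wrist view shows the open cradle at (268–375,140–250). The carrier plate is at (276–366,185–202) and the handle end at (319,180). I'll move closer for one exact look.

```bash
python3 -m creep '[[0,0.002,0.04,0],[0,0.002,0.04,0],[0,0,0,0]]'; python3 e2.py w5
python3 - <<'E'
import cv2
im=cv2.imread("pics/w5.png"); cv2.imwrite("pics/w5c.png",cv2.resize(im[100:290,220:420],None,fx=3.1,fy=3.1,interpolation=cv2.INTER_CUBIC))
E
```

```text
t: 23.92
eef_pos: [0.3355, 0.212, 0.3145]
tool_rot: [[-0.937, -0.133, 0.323], [-0.097, 0.987, 0.125], [-0.335, 0.086, -0.938]]
contact_force: [-0.7, -0.8, 0.7]
grip_width: 1.005
gripper_force: 0.0
[0.3355 0.212  0.3145] [[-0.9371 -0.1333  0.3226]
 [-0.0973  0.9873  0.1252]
 [-0.3352  0.086  -0.9382]]
carrier_grip [310.3, 206.1] 0.93 [0.4079 0.2253 0.161 ]
carrier_grip [151.0, 153.8] 0.72 [0.3549 0.0596 0.161 ]
carrier_wheels [314.5, 205.4] 0.92 [0.429  0.2351 0.13  ]
carrier_bush [309.7, 205.6] 0.93 [0.488  0.2402 0.05  ]
cradle [321.0, 225.2] 0.65 [0.4868 0.2543 0.1   ]
```

View pics/w5c.png

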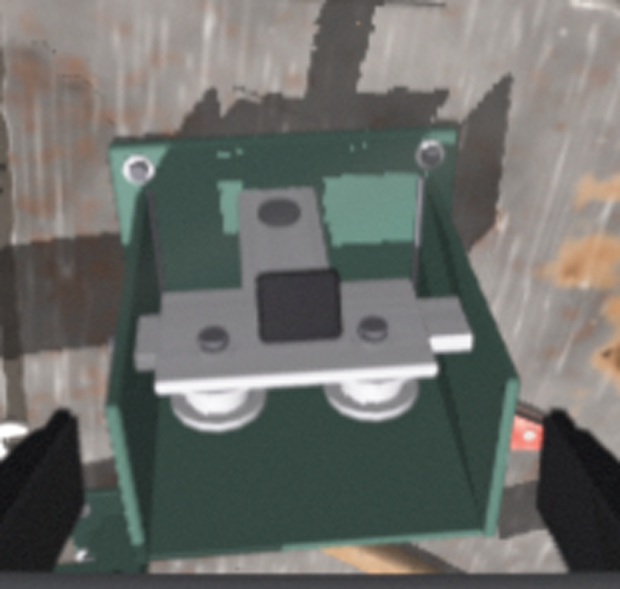

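```bash
cat > f.py <<'E'
from h import *
from scipy.optimize import least_squares as LS
np.set_printoptions(precision=4,suppress=True)
P=lambda p:np.array(p)/3.1+[220,100]-.34
a=np.radians(35);u=np.array([np.cos(a),0,np.sin(a)]);E=np.array([-.048,0,.031])+.033*np.array([-np.sin(a),0,np.cos(a)]);y=np.array([0,1,0])
obs=[(E-.010*u-.012*y,(257,275)),(E-.010*u+.012*y,(338,269)),(E+.010*u+.012*y,(342,336)),(E+.010*u-.012*y,(260,342)),
(np.array([-.012,-.055,.035]),(156,392)),(np.array([-.012,.055,.035]),(437,376)),(np.array([-.018,-.055,.035]),(157,381)),(np.array([-.018,.055,.035]),(437,364))]
def T(v,p): c,s=np.cos(v[3]),np.sin(v[3]); return np.array([[c,-s,0],[s,c,0],[0,0,1]])@p+v[:3]
f=lambda v:np.ravel([proj("wrist",T(v,p))[0]-P(uv) for p,uv in obs])
for zfix in(0,1):
    g=(lambda v:np.r_[f(v),(v[2]-.13)*1e4]) if zfix else f
    s=LS(g,[.44,.24,.13,.14]); print(s.x,np.degrees(s.x[3]),s.fun.round(1))
v=s.x; d=np.array([-np.sin(a),0,np.cos(a)])
g=T(v,np.array([-.048,0,.031])+.015*d); st=robot.read_state(); R=st["tool_rot"]
t=g+.002*R[:,2]; dd=R.T@(t-st["eef_pos"]); print("grasp",g,"tcp tgt",t,"shift tool",dd)
print("carrier y in tool",R.T@(T(v,y)-v[:3]))
E
python3 f.py
```

```text
[0.4457 0.2373 0.1365 0.1463] 8.381347509378747 [ 1.5  0.5 -1.2  1.1 -1.4 -1.1  1.8 -1.6 -0.2  0.9  0.1 -0.  -1.2  0.6
  0.5  0. ]
[0.4505 0.2384 0.13   0.146 ] 8.36695063872907 [ 1.8  0.9 -1.6  1.5 -1.7 -1.2  2.  -1.7  0.8  0.3 -0.9 -0.4 -0.1  0.2
 -0.6 -0.2  0.1]
grasp [0.3945 0.2302 0.1733] tcp tgt [0.3952 0.2304 0.1714] shift tool [-0.0051 -0.0035  0.161 ]
carrier y in tool [0.0406 0.996  0.0798]
```

The crop shows the handle end at (299,306) and the carrier parallel to the bar. The fit gives wheels at about (0.447,0.238,0.130) and yaw 8.4°.

```bash
python3 -m creep '[[-0.001,-0.0035,0.03,-0.04],[0,0,0.05,0],[0,0,0.05,0],[0,0,0.02,0],[0,0,0.01,0],[0,0,0,0]]' 110; python3 go.py .3907 .23 .1712 98; python3 -m creep '[[0,0,0,0],[0,0,0,0],[0,0,0,0],[0,0,0,0],[0,0,0,0],[0,0,0,0],[0,0,0,0]]' 255
```

```text
t: 24.92
eef_pos: [0.3904, 0.2296, 0.1688]
tool_rot: [[-0.929, -0.172, 0.329], [-0.136, 0.982, 0.128], [-0.345, 0.074, -0.936]]
contact_force: [0.1, -0.8, -0.0]
grip_width: 0.572
gripper_force: 0.0
roll 0.0335 rows 0.1858365217102628 shift before roll [-0.0011  0.0005 -0.0021] after [-0.0011  0.0006 -0.0021] rows 0.040594841749256226 pos [0.3904 0.2296 0.1688] q [ 0.4244 -0.5402  2.3476 -0.0225  0.9742 -1.297 ]
t: 25.8
eef_pos: [0.3903, 0.2296, 0.1686]
tool_rot: [[-0.929, -0.172, 0.329], [-0.137, 0.982, 0.128], [-0.345, 0.074, -0.936]]
contact_force: [-3.2, 0.2, 5.1]
grip_width: 0.25
gripper_force: 30.0
```

```bash
python3 -m creep '[[-0.0031,0.0007,-0.0084,0],[-0.0031,0.0007,-0.0084,0],[0,0,0,0]]';  python3 -m creep '[[0.0188,0.0007,-0.0069,0],[0.0188,0.0007,-0.0069,0],[0.0188,0.0007,-0.0069,0],[0.0188,0.0007,-0.0069,0],[0.0188,0.0007,-0.0069,0],[0.0188,0.0007,-0.0069,0],[0,0,0,0]]'; python3 go.py .2750 .21 .36 98
```

```text
t: 26.18
eef_pos: [0.39, 0.2295, 0.186]
tool_rot: [[-0.929, -0.172, 0.328], [-0.136, 0.982, 0.128], [-0.344, 0.074, -0.936]]
contact_force: [0.4, 0.3, -5.7]
grip_width: 0.254
gripper_force: 30.0
t: 27.05
eef_pos: [0.2702, 0.213, 0.1854]
tool_rot: [[-0.929, -0.173, 0.328], [-0.138, 0.982, 0.129], [-0.344, 0.074, -0.936]]
contact_force: [-0.1, -0.4, -5.6]
grip_width: 0.25
gripper_force: 30.0
roll 0.0348 rows 0.1932861783620181 shift before roll [-0.0641  0.0092 -0.1623] after [-0.0638  0.0114 -0.1623] rows 2.9106151828673665 pos [0.2702 0.213  0.1854] q [ 0.5653 -0.9411  2.5189 -0.0717  1.2107 -1.1534]
```

```bash
python3 -m creep '[[-0.018,0.004,-0.050,0],[-0.018,0.004,-0.050,0],[-0.018,0.004,-0.050,0],[-0.005,0.001,-0.014,0],[0,0,0,0]]'
python3 - <<'E'
from h import *
np.set_printoptions(precision=4,suppress=True)
st=robot.read_state(); R=st["tool_rot"]; p=st["eef_pos"]; save("wrist","w6"); save("scene","s6")
print(p,proj("wrist",p),proj("scene",p))
w=cv2.imread("pics/w6.png")[100:300,220:420]; s=cv2.imread("pics/s6.png"); u,v=proj("scene",p)[0].astype(int); s=s[v-60:v+90,u-75:u+75]
o=np.hstack([cv2.resize(w,(400,400)),cv2.resize(s,(400,400))]); cv2.imwrite("pics/h6.png",o); print(u,v)
E
```

```text
t: 27.68
eef_pos: [0.2701, 0.2129, 0.3603]
tool_rot: [[-0.929, -0.171, 0.327], [-0.136, 0.982, 0.127], [-0.343, 0.074, -0.936]]
contact_force: [-0.4, -0.3, -6.3]
grip_width: 0.253
gripper_force: 30.0
[0.2701 0.2129 0.3603] [[318.3962 266.0074]] [[189.0447 158.363 ]]
189 158
```

View pics/h6.png

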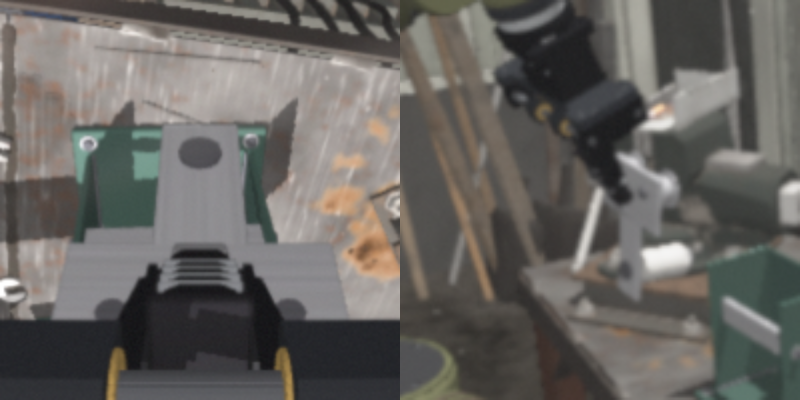

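The carrier is held square to the pads: the stem is centred at (320,165) and the plate edge is level. I'll check for rotation in the grip about the closing axis.

```bash
cat > g.py <<'E'
from h import *
from scipy.optimize import least_squares as LS
np.set_printoptions(precision=4,suppress=True)
st=robot.read_state(); R=np.array(st["tool_rot"]); p=np.array(st["eef_pos"])
def C(th):  # carrier axes in world: y=tool y, x level then turned th about y (nose down positive)
    y=R[:,1]; x=np.cross(y,[0,0,1]); x/=np.linalg.norm(x); z=np.cross(x,y)
    return np.c_[np.cos(th)*x-np.sin(th)*z, y, np.sin(th)*x+np.cos(th)*z]
W=lambda v,q: p+C(v[0])@(np.array(q)-[v[1],v[2],v[3]])
O=[("wrist",(-.018,0,-.115),(320.5,161.5)),("wrist",(-.018,0,-.085),(320,176.5))]
sc=lambda q:(np.array(q)-[400,0])*150/400+[114,98]
O+=[("scene",(-.015,0,-.115),sc((636,297))),("scene",(.048,0,-.085),sc((690,258))),("scene",(-.02,0,-.085),sc((627,268)))]
def f(v): return np.r_[np.ravel([proj(c,W(v,q))[0]-uv for c,q,uv in O]),(v[1]+.0555)*500,v[2]*500,(v[3]-.0405)*500]
s=LS(f,[0,-.0555,0,.0405]); v=s.x; print("theta deg",np.degrees(v[0]),v[1:],s.fun.round(1))
w=W(v,(0,0,0)); print("wheels now",w); print(C(v[0]))
Rr=R.T; np.save("v.npy",v)
E
python3 g.py
```

```text
theta deg 5.804612718055243 [-0.0548 -0.0012  0.0427] [-0.8  0.4 -0.3  2.4 -2.4  0.1 -3.4  1.4 -0.3  1.8  0.4 -0.6  1.1]
wheels now [0.318  0.2258 0.3095]
[[ 0.9789 -0.1712  0.1119]
 [ 0.178   0.9826 -0.0532]
 [-0.1009  0.072   0.9923]]
```

```bash
python3 go.py .285 .074 .365 99.9; python3 go.py .4328 .074 .348 99.9
```

```text
roll -0.0003 rows 0.0014728850100548332 shift before roll [ 0.0019 -0.1383 -0.0195] after [ 0.002  -0.1383 -0.0195] rows 2.309119427106677 pos [0.2694 0.2125 0.3574] q [ 0.5661 -0.9068  2.2229 -0.0683  1.4775 -1.1702]
roll -0.0003 rows 0.0014728850100548332 shift before roll [-0.1298 -0.1648  0.0443] after [-0.1298 -0.1648  0.0443] rows 2.722821341625566 pos [0.2694 0.2125 0.3574] q [ 0.5661 -0.9068  2.2229 -0.0683  1.4775 -1.1702]
```

```bash
python3 -m creep '[[0.0004,-0.0277,-0.0039,0],[0.0004,-0.0277,-0.0039,0],[0.0004,-0.0277,-0.0039,0],[0.0004,-0.0277,-0.0039,0],[0.0004,-0.0277,-0.0039,0],[-0.0263,-0.0053,0.0128,0],[-0.0263,-0.0053,0.0128,0],[-0.0263,-0.0053,0.0128,0],[-0.0263,-0.0053,0.0128,0],[-0.0263,-0.0053,0.0128,0],[0,0,0,0],[0,0,0,0]]'
python3 - <<'E'
from h import *
np.set_printoptions(precision=4,suppress=True)
st=robot.read_state(); R=st["tool_rot"]; p=st["eef_pos"]; save("wrist","w7"); save("scene","s7"); save("top","t7")
t=np.array([.6086,.1102,.2972])+[-.0479,-.0129,.0508]; print(p,"to load+20:",R.T@(t-p))
xr=np.array([.984,.179,0]); print("xr in tool",R.T@xr,"up",R.T@[0,0,1],"upslope",R.T@np.array([-.1775,.9766,.1219]))
s=cv2.imread("pics/s7.png")[110:270,225:425]
w=cv2.imread("pics/w7.png"); o=np.vstack([cv2.resize(s,None,fx=2,fy=2,interpolation=cv2.INTER_CUBIC),cv2.resize(w,(400,250))]); cv2.imwrite("pics/h7.png",o)
E
```

```text
t: 29.28
eef_pos: [0.4416, 0.0771, 0.3508]
tool_rot: [[-0.933, -0.171, 0.317], [-0.138, 0.983, 0.125], [-0.333, 0.073, -0.94]]
contact_force: [0.6, 0.4, -4.6]
grip_width: 0.251
gripper_force: 30.0
[0.4416 0.0771 0.3508] to load+20: [-0.113  -0.0007  0.0429]
xr in tool [-0.9426  0.0075  0.3344] up [-0.3329  0.0731 -0.9401] upslope [-0.0095  0.9988 -0.0487]
```

View pics/h7.png

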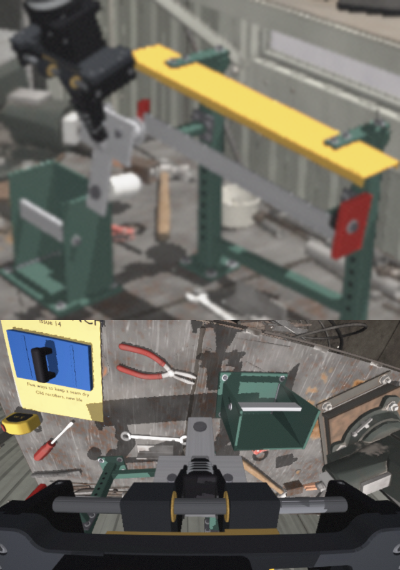

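The scene crop shows the carrier held level in front of the rail's upper end, below the guard, with the bush pointing at the rail. The cover is still on the magazine. Going in, watching the force.

```bash
python3 -m creep '[[-0.0189,-0.0002,0.0070,0],[-0.0189,-0.0002,0.0070,0],[-0.0189,-0.0002,0.0070,0],[-0.0189,-0.0002,0.0070,0],[0,0,0,0]]'; python3 -m creep '[[-0.0094,0,0.0034,0],[-0.0094,0,0.0034,0],[-0.0094,0,0.0034,0],[0,0,0,0]]'
```

```text
t: 30.05
eef_pos: [0.5222, 0.0904, 0.3523]
tool_rot: [[-0.932, -0.172, 0.32], [-0.138, 0.982, 0.126], [-0.336, 0.073, -0.939]]
contact_force: [-0.3, -0.3, -4.8]
grip_width: 0.248
gripper_force: 30.0
t: 30.55
eef_pos: [0.5521, 0.0956, 0.3521]
tool_rot: [[-0.932, -0.171, 0.32], [-0.138, 0.982, 0.126], [-0.336, 0.073, -0.939]]
contact_force: [0.2, 0.1, -5.4]
grip_width: 0.247
gripper_force: 30.0
```

```bash
python3 -m creep '[[-0.004,0,0.0014,0],[-0.004,0,0.0014,0],[0,0,0,0]]'; for i in 1 2 ; do python3 -m creep '[[-0.0028,0,0.001,0],[0,0,0,0]]' | grep -E "eef|contact"; done
```

```text
t: 30.92
eef_pos: [0.5601, 0.0969, 0.3523]
tool_rot: [[-0.932, -0.171, 0.321], [-0.138, 0.983, 0.126], [-0.337, 0.073, -0.939]]
contact_force: [-0.1, -0.8, -5.3]
grip_width: 0.249
gripper_force: 30.0
eef_pos: [0.5629, 0.0974, 0.3524]
contact_force: [-0.6, 1.0, -4.8]
eef_pos: [0.5645, 0.0978, 0.352]
contact_force: [-6.9, -0.8, -3.7]
```

Contact came 6–7 mm earlier than the model says. I'll use the moment to tell whether the bar or the guard was touched.

```bash
cat > m.py <<'E'
from h import *
np.set_printoptions(precision=3,suppress=True)
F=[];M=[]
for i in range(6): robot.camera("top"); s=robot.read_state(); F.append(s["contact_force"]);M.append(s["ft_torque"])
print(s["eef_pos"],np.mean(F,0),np.mean(M,0));
E
python3 m.py; python3 -m creep '[[0.0047,0,-0.0017,0],[0,0,0,0]]' | grep -E "eef|contact"; python3 m.py
```

```text
[0.565 0.098 0.352] [-6.713 -1.143 -3.836] [-0.368  1.656 -0.008]
eef_pos: [0.5608, 0.0971, 0.3526]
contact_force: [-0.2, -0.0, -5.4]
[0.561 0.097 0.352] [ 0.251 -0.032 -5.271] [-0.229  0.667  0.002]
```

The contact is high (z ≈ 0.37–0.4, mid-finger): the fingers touched the guard lip lightly, not the bar. I've backed off to the load position, so I'll lower in small steps and feel for the bar.

```bash
python3 -m creep '[[0.002,-0.0004,0.0056,0],[0.002,-0.0004,0.0056,0],[0,0,0,0]]'| grep -E "eef|contact"; for i in 1 2 3; do python3 -m creep '[[0.001,-0.0002,0.0028,0],[0,0,0,0]]' | grep -E "eef|contact"; done
```

```text
eef_pos: [0.5604, 0.0971, 0.339]
contact_force: [0.5, -0.2, -5.6]
eef_pos: [0.5608, 0.0972, 0.3372]
contact_force: [-0.2, -0.6, -5.2]
eef_pos: [0.5607, 0.0972, 0.3342]
contact_force: [-1.2, 1.0, -5.5]
eef_pos: [0.5607, 0.0972, 0.3311]
contact_force: [0.3, -0.2, -6.1]
```

```bash
for i in 1 2 3; do python3 -m creep '[[0.0007,-0.00015,0.0019,0],[0,0,0,0]]' | grep -E "eef|contact"; done
```

```text
eef_pos: [0.561, 0.0972, 0.3298]
contact_force: [0.3, 0.3, -4.7]
eef_pos: [0.5612, 0.0972, 0.3293]
contact_force: [-3.3, -1.3, 0.8]
eef_pos: [0.5627, 0.0973, 0.3282]
contact_force: [2.4, -0.3, 5.1]
```

```bash
python3 -m creep '[[-0.0010,0.0002,-0.0028,0],[0,0,0,0]]' | grep -E "eef|contact"; for i in 1 2; do python3 -m creep '[[0.0019,0,-0.0007,0],[0,0,0,0]]' | grep -E "eef|contact"; done; echo; for i in 1 2 3 4; do python3 -m creep '[[-0.0019,0,0.0007,0],[0,0,0,0]]' | grep -E "eef|contact"; done
```

```text
eef_pos: [0.5612, 0.0971, 0.3291]
contact_force: [0.6, -0.4, 3.8]
eef_pos: [0.559, 0.0968, 0.3291]
contact_force: [3.1, -0.7, 4.5]
eef_pos: [0.5568, 0.0965, 0.329]
contact_force: [2.8, -1.0, 5.1]

eef_pos: [0.5575, 0.0967, 0.3291]
contact_force: [-6.0, -2.4, 8.5]
eef_pos: [0.5595, 0.0971, 0.3291]
contact_force: [-4.8, -2.8, 8.4]
eef_pos: [0.5616, 0.0975, 0.3291]
contact_force: [-4.4, -1.5, 8.1]
eef_pos: [0.5639, 0.0979, 0.3263]
contact_force: [4.3, 0.5, -2.2]
```

The flange had been riding on the bar's top edge; moving +x it dropped 3 mm. I'll continue a little in +x and then down.

```bash
for i in 1 2; do python3 -m creep '[[-0.0014,0,0.0005,0],[0,0,0,0]]' | grep -E "eef|contact|width"; done; for i in 1 2; do python3 -m creep '[[0.0007,-0.00015,0.0019,0],[0,0,0,0]]' | grep -E "eef|contact"; done; python3 m.py
```

```text
eef_pos: [0.565, 0.0981, 0.3253]
contact_force: [1.8, -0.4, -5.8]
grip_width: 0.249
eef_pos: [0.567, 0.0984, 0.3268]
contact_force: [-0.1, 0.2, -4.3]
grip_width: 0.251
eef_pos: [0.5674, 0.0984, 0.3258]
contact_force: [0.8, 0.6, -5.4]
eef_pos: [0.5676, 0.0984, 0.3241]
contact_force: [0.4, 0.1, -5.7]
[0.568 0.098 0.324] [ 0.067 -0.309 -5.62 ] [-0.219  0.68   0.011]
```

```bash
for i in 1 2 3; do python3 -m creep '[[0.0005,-0.0001,0.0014,0],[0,0,0,0]]' | grep -E "eef|contact"; done
```

```text
eef_pos: [0.5677, 0.0984, 0.3227]
contact_force: [-0.9, 0.2, -4.9]
eef_pos: [0.568, 0.0984, 0.3222]
contact_force: [-0.2, 0.5, -1.6]
eef_pos: [0.5683, 0.0984, 0.3218]
contact_force: [-2.7, -2.2, 3.1]
```

```bash
python3 -m creep '[[-0.0007,0,-0.0019,0],[0,0,0,0]]' | grep -E "eef|contact"; for i in 1 2; do python3 -m creep '[[0.0014,0,-0.0005,0],[0,0,0,0]]' | grep -E "eef|contact"; done; echo; for i in 1 2 3 4; do python3 -m creep '[[-0.0014,0,0.0005,0],[0,0,0,0]]' | grep -E "eef|contact"; done
```

```text
eef_pos: [0.5681, 0.0983, 0.322]
contact_force: [1.0, -1.3, 0.2]
eef_pos: [0.5667, 0.098, 0.3222]
contact_force: [3.0, 0.1, -0.1]
eef_pos: [0.565, 0.0977, 0.3224]
contact_force: [2.4, -0.0, 0.5]

eef_pos: [0.566, 0.098, 0.3223]
contact_force: [-3.6, -1.3, 3.9]
eef_pos: [0.5678, 0.0984, 0.322]
contact_force: [-1.3, -1.7, 3.1]
eef_pos: [0.5687, 0.0985, 0.322]
contact_force: [-5.7, -2.8, 5.1]
eef_pos: [0.5691, 0.0985, 0.3221]
contact_force: [-11.0, -4.0, 7.6]
```

The wheels straddle the bar: the free range is TCP x ≈ 0.5645–0.569. I'll centre and settle onto both treads.

```bash
python3 -m creep '[[0.0030,0,-0.0011,0],[0,0,0,0]]' | grep -E "eef|contact"; python3 -m creep '[[0.0008,-0.0001,0.0004,0],[0,0,0,0]]' | grep -E "eef|contact";  python3 -m creep '[[0.0007,-0.0001,0.0019,0],[0,0,0,0]]' | grep -E "eef|contact"; python3 m.py
```

```text
eef_pos: [0.5679, 0.0983, 0.3219]
contact_force: [0.4, 0.4, 0.6]
eef_pos: [0.5676, 0.0981, 0.3218]
contact_force: [3.0, -0.2, 2.8]
eef_pos: [0.5677, 0.0981, 0.3216]
contact_force: [-0.4, -1.9, 6.4]
[0.568 0.098 0.322] [-0.252 -1.138  7.527] [ 0.304 -0.481 -0.133]
```

```bash
python3 -m creep '[[0.0015,-0.0001,0.0016,0],[0,0,0,0]]' | grep -E "eef|contact";python3 -m creep '[[0.0007,-0.0001,0.0019,0],[0,0,0,0]]' | grep -E "eef|contact"; python3 m.py
```

```text
eef_pos: [0.5667, 0.098, 0.3203]
contact_force: [-3.1, -1.8, 9.8]
eef_pos: [0.5663, 0.0979, 0.319]
contact_force: [-6.4, -3.2, 12.8]
[0.566 0.098 0.319] [-5.958 -3.263 12.944] [0.259 0.274 0.115]
```

```bash
python3 -m creep '[[-0.0005,0.0001,-0.0014,0],[0,0,0,0]]' | grep -E "eef|contact"; python3 -m creep '[[0,0,0,0],[0,0,0,0],[0,0,0,0],[0,0,0,0]]' 165; python3 m.py
python3 - <<'E'
from h import *
for c in("scene","top"):
    robot.camera(c)
    for n in("carrier_wheels","carrier_bush","rail"): print(c,n,[(np.round(f["location"],1),round(f["conf"],2)) for f in robot.find_in(c,n)[:2]])
for n,P in dict(load=(.6086,.1102,.2772),rest=(.6531,-.1339,.2467)).items(): print(n,proj("scene",P),"bush",proj("scene",np.array(P)+[.019,0,-.085]))
E
```

```text
eef_pos: [0.5663, 0.098, 0.3192]
contact_force: [-3.7, -2.3, 8.8]
t: 42.3
eef_pos: [0.5657, 0.098, 0.3158]
tool_rot: [[-0.932, -0.171, 0.319], [-0.138, 0.983, 0.125], [-0.335, 0.073, -0.939]]
contact_force: [0.2, 0.0, -1.2]
grip_width: 0.353
gripper_force: 0.3
[0.566 0.098 0.317] [ 0.368 -0.66  -0.186] [-0.109  0.195 -0.018]
scene carrier_wheels [(array([318.8, 185.3]), 0.73), (array([336.3, 335.7]), 0.56)]
scene carrier_bush [(array([313. , 186.8]), 0.71)]
scene rail [(array([373.4, 210.3]), 0.65), (array([374.4, 187.4]), 0.58)]
top carrier_wheels []
top carrier_bush []
top rail [(array([333., 158.]), 0.77)]
load [[315.26446472 175.17522725]] bush [[320.38406241 200.14151614]]
rest [[379.46494321 211.03329677]] bush [[382.92403827 237.70940105]]
```

The weight is on the rail and a ~0.6 N downslope push rests on the finger. Withdrawing along the tool axis.

```bash
python3 -m creep '[[0,0,-0.06,0],[0,0,-0.06,0],[0.02,0,-0.05,0],[0.03,0,-0.03,0],[0,0,0,0],[0,0,0,0],[0,0,0,0],[0,0,0,0],[0,0,0,0],[0,0,0,0],[0,0,0,0],[0,0,0,0],[0,0,0,0],[0,0,0,0],[0,0,0,0],[0,0,0,0],[0,0,0,0],[0,0,0,0],[0,0,0,0],[0,0,0,0]]'
cat > z.py <<'E'
from h import *
for c in("scene","wrist"):
    save(c,"z_"+c)
    for n in("carrier_wheels","carrier_bush","carrier_grip","cover_grip"): print(c,n,[(np.round(f["location"],1),round(f["conf"],2)) for f in robot.find_in(c,n)[:2]])
r=robot.silhouettes("scene","carrier_wheels")
for m in r[:2]:
    g=np.argwhere(m["region"]); print(m["conf"],len(g),g.min(0),g.max(0))
P=np.array([.6531,-.1339,.2467]); print("plate at rest corners",proj("scene",[P+np.array([-.018,-.055*.98,.035-.006]),P+np.array([-.018,.055,.035+.006]),P+np.array([-.015,0,-.115]),P+np.array([.0,0,-.0])]))
E
python3 z.py
```

```text
t: 45.5
eef_pos: [0.4553, 0.0661, 0.4876]
tool_rot: [[-0.932, -0.171, 0.321], [-0.137, 0.983, 0.126], [-0.337, 0.073, -0.939]]
contact_force: [0.3, -0.4, -0.4]
grip_width: 0.351
gripper_force: 0.0
scene carrier_wheels [(array([377.4, 219.7]), 0.59)]
scene carrier_bush []
scene carrier_grip [(array([369.6, 216. ]), 0.7)]
scene cover_grip [(array([335.1, 334. ]), 0.73)]
wrist carrier_wheels [(array([164.7, 211.8]), 0.83)]
wrist carrier_bush [(array([167.2, 214.5]), 0.85), (array([254.8, 152.3]), 0.33)]
wrist carrier_grip [(array([162.7, 210.4]), 0.86), (array([144.4,  85.4]), 0.3)]
wrist cover_grip [(array([131.7,  38.3]), 0.8)]
0.85 1356 [194 357] [250 394]
plate at rest corners [[388.47276621 209.94905492]
 [361.90137464 191.13997444]
 [372.53335028 250.6255658 ]
 [379.46494321 211.03329677]]
```

The carrier's outline matches the pose predicted at the stop. A last check that it stays there, then hand in.

```bash
python3 -m creep '[[0,0,0,0],[0,0,0,0],[0,0,0,0],[0,0,0,0],[0,0,0,0],[0,0,0,0],[0,0,0,0],[0,0,0,0]]' 0 | head -1; python3 z.py | grep -E "^0|scene carrier_w|scene cover"; python3 -c "
from cell import robot
print(robot.hand_in())"
```

```text
t: 47.05
scene carrier_wheels [(array([376.1, 220.3]), 0.77), (array([349. , 171.2]), 0.61)]
scene cover_grip [(array([336.2, 334.2]), 0.64), (array([356.4, 177.2]), 0.52)]
0.93 1329 [195 358] [251 395]
0.25 60 [223 281] [229 290]
the job is handed in; nothing more can be done
None
```

I handed the job in at 47 s: the cover lies right way up on the magazine, and the carrier rolled down by itself to the rubber stop and stayed there. On the way in, the fingers touched the spark guard at about 7 N, below the 40 N limit; the elbow joint also reached its 0.03 rad lower limit, reading 0.025 once.

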